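# Put a washed filter bowl upside down on its drying peg

### The job

The blue filter bowl lying on its side on the cart has just been washed. Pick it up, turn it mouth down and lower it over the empty drying peg until its rim stands flat on the white seat; set it down rather than dropping it, and let go. Leave the other bowl on its peg and the loose parts lying about where they are.

Things in the scene. Friction and masses are not known exactly. Their poses are not given: they have to be found in the camera images.
- bowl: Washed loose blue eight-sided hollow filter bowl: 46 mm across flats, 80 mm long, wall 3.5, 73.5 deep, 0.16 kg; black rim at the open mouth, brass plug standing 10 out of the closed end. Origin on its axis at mid length, +z to the mouth, +x, +y out through flats. Starts lying on a flat on the cart: axis level, 23 up, two flats upright, mouth roughly away from the robot
- bowl_mouth (a point): centre of the washed bowl's open mouth, in the plane of its rim (40 mm from the bowl's origin); axes as the bowl's
- bowl_closed_end (a point): centre of the outer face of the washed bowl's closed end, where the brass plug begins (40 mm from the bowl's origin, away from the mouth); axes as the bowl's
- peg_stand: Empty one of two alike fixed drying stands: grey base 80x80x12 mm, on it a round white seat 60 across, its top 18 above the cart; from it rises a steel peg 24 in diameter, its last 8 tapered to 12, tip 78 above the cart (60 above the seat). Origin under the base's centre on the peg's axis, z up
- peg_seat (a point): point on the empty peg's axis at the height of the white seat's top, where the rim is to stand; z up
- other_stand: Occupied one of the two alike stands (same sizes as peg_stand); the other bowl is on its peg. Origin under the base's centre on the peg's axis, z up
- other_bowl: The other blue bowl, loose, same as the washed one, already mouth down on the other stand, 98 mm tall with it (plug to 108). Origin on its axis at mid length, +z to its mouth (down)
- collet: loose light grey metal collet, a tapered round part 39 mm across and 46 mm high, standing on the cart; origin at the centre of its underside
- spacer: loose white metal spacer ring 32 mm across and 16 mm high, lying on the cart; origin at the centre of its underside
- bearing: loose ball bearing 42 mm across and 12 mm high, lying flat on the cart; origin at the centre of its underside
Things that resemble listed ones, but are neither listed nor needed, are in the scene too. Leave any green look-alike of the bowl alone.

How it is judged:
At the end, for the whole second after the job is handed in: The washed bowl stands at rest mouth down over the empty peg: rim centre within 4 mm of the seat top's height and 11 mm of the peg's axis, closed end 74 mm or more above the seat and within 14 mm of the axis. Other bowl, collet, spacer and bearing within 20 mm of where they were (horizontal distance between bowl_mouth and peg_seat below 0.011 m and horizontal distance between bowl_closed_end and peg_seat below 0.014 m and z of bowl_mouth in the frame of peg_seat between -0.004 and 0.004 m and z of bowl_closed_end in the frame of peg_seat above 0.074 m and linear speed of bowl below 0.02 m/s and distance of each of other_bowl, collet, spacer, bearing from where it was at the start of the episode below 0.02 m); the robot touches nothing.
It fails at once if the washed bowl is dropped or thrown (faster than 0.45 m/s while the fingers do not touch it) (linear speed of bowl above 0.45 m/s and contact force between the fingers and bowl below 0.05 N).
It fails at once if the other bowl or a loose part is moved by more than 30 mm (distance of any of other_bowl, collet, spacer, bearing from where it was at the start of the episode above 0.03 m).
It also fails if it takes over 43 s, if anything falls off the work surface, if the arm or the gripper's body presses on something with over 40 N, if the wrist force passes 120 N, or if a joint passes its speed limit or range.

### The arm

A 6-joint arm with a two-finger parallel gripper is mounted at the origin on a cart in front of the work surface, level with it; the furniture and walls round the work are solid. World frame = base frame: x ahead of the robot, y to its left, z up, the work surface at z = 0. Lengths are in m, angles in rad, forces in N, time in s.
With the tool pointing down it reaches from about 0.4 to 0.825 m from the base axis. Payload 7 kg.
Tool frame: the origin (TCP) lies at the very end of the fingers, on their centre line; the grasp point (between the pads) lies 19 mm behind it (arm.grasp_offset is the distance from the TCP to the grasp point, in m); z points along the fingers, y is the line along which they close (so a half turn about z gives the same grasp; the last joint's range is limited). The gripper opens to 88 mm and grips with 3 to 60 N. Pads are 19 mm wide; open, the fingers measure 130 mm over their backs; the gripper's body (78 mm by 193 mm) begins 47 mm behind the grasp point.
Start: joints at [-0.966, 0.359, 0.012, 0, -1.224, -0.288], TCP at [0.21, -0.641, 0.227] pointing down, gripper open.
Joint ranges: [-3.07, 3.07], [-1.43, 2.12], [-1.02, 1.25], [-3.03, 1.67], [-3.05, -0], [-3.03, 3.03]. Speed limits (rad/s): [2.39, 2.39, 3.01, 3.14, 3.14, 3.14].

### API

Orientations are given as [roll, pitch, yaw] about the fixed x, y, z axes, in that order (R = Rz(yaw) Ry(pitch) Rx(roll)).
In Python, from station import get_state, cams, arm, nets gives the robot as it stands.
- The arm moves only by the shell command python3 -m creep 'ROWS' [FORCE]. ROWS is a JSON object of lists of equal length, an entry for each row: "translation": the shift along the world's x, y, z in mm, a list of three; "spin": the turn about the world's z in rad; "gripper": the opening, from 0 (shut) to 1 (fully open). In form: {"translation": [[dx, dy, dz], ...], "spin": [spin, ...], "gripper": [gripper, ...]}. A call has 1 to 8 rows; each row shifts and turns the commanded pose from where the row before left it; what a row does not reach is not made up. A row lasts 1/10 s, in which the tool goes at most 50 mm and 8.59 degrees, less where a joint would pass 70% of its speed; a pose out of reach is approached as far as the arm can. A call is refused whole if a number of a shift passes 50 or a number of a turn 0.15, either way. A call with a gripper value outside its range is refused whole. The fingers move at their own pace and stop on an object; FORCE is the grip in N (left out, the last holds). Time passes only in rows, so rows that do not move let the fingers close. It gives the time, the measured TCP pose, the force, the opening and the grip force at its end, in the units of the state.
- get_state(): the state, without advancing time (a new reading comes with each control period).
- cams.grab_frame(name): name is "scene" or "top" or "wrist"; returns a dict with "img" (400x640x3 uint8, red, green, blue), "mtx" (3x3 intrinsics, pixels), "D" ([k1, k2, p1, p2, k3] as OpenCV has them; the pictures are not rectified), "R" (3x3) and "t" (3): a world point X has camera coordinates R X + t. Camera axes: x right, y down, z forward; pixel columns grow to the right and rows downward; lengths in m; the calibration is good to about 2 mm. A picture is of the moment at which its call begins. There is no depth.
- arm.job_done(): hands the job in; it is judged then, once.
Trained networks look in the newest picture that a camera, given by its name, has taken for a name from the list of things; names that differ only in an ending like _2 or _b are one class to them, and where a whole thing is asked for, a point or a joint stands for the part that bears it (a point fixed in the world has none). Each returns a list of dicts, best first, with "confidence" (0 to 1); they miss things now and then, are a little off and sometimes report something else, mostly with a low value. They report only what shows in the picture. A call takes as long as a camera call. They do not tell look-alikes from the thing itself.
- nets.search_frame(camera, label): "centre" ([x, y, z] in m, in world coordinates, good to about 4 mm: the middle of the surface that is visible of it).
- nets.pinpoint(camera, label): "centre" ([x, y, z] in m, in world coordinates, good to about 4 mm: a listed point, or the origin of a listed thing).
The state is a dict: "t": time; "q": joint angles; "qd": joint speeds; "joint_efforts": joint torques, N m; "eef_pos": TCP position; "ee_rot": TCP orientation; "force": force on the tool from outside, world axes, zero at the start; "moment": the same for the moment, N m; "width": finger opening in m; "gripper_force": force on a finger pad.
Only numpy, scipy, OpenCV 4.12 (cv2) and the standard library are available. Lean on these libraries where they do the work, as an engineer would, in place of code of your own. Each camera call takes 0.05 s, during which the arm holds its last target. There are 200 camera calls.

## Working session

There is one attempt and no reset: what is moved stays moved. The work goes in short steps, Python scripts to look and compute and a shell command to move; the robot and the scene stay as the last step left them, time stands still between calls to the robot, and variables do not carry over. Pictures are saved under pics/ and viewed, at most 10 in all, crops included, and the job is handed in when it is done.

```bash
mkdir -p pics
cat > h.py <<'E'
import numpy as np, cv2
from station import get_state, cams, arm, nets
def snap(cam,name):
    f=cams.grab_frame(cam); cv2.imwrite(f'pics/{name}.png',f['img'][:,:,::-1]); return f
def ray(f,px,z):
    u=cv2.undistortPoints(np.array([[px]],float),np.array(f['mtx']),np.array(f['D']))[0,0]
    R=np.array(f['R']);t=np.array(f['t']); c=-R.T@t; d=R.T@np.array([*u,1]); return c+d*(z-c[2])/d[2]
E
python3 - <<'E'
from h import *
for c in ['scene','top','wrist']: snap(c,c+'1')
for c in ['scene','top']:
  for l in ['bowl','bowl_mouth','bowl_closed_end','peg_stand','peg_seat','collet','spacer','bearing']:
    print(c,l,[(np.round(d['centre'],3).tolist(),round(d['confidence'],2)) for d in nets.pinpoint(c,l)])
s=get_state();print(s['t'],s['eef_pos'],s['ee_rot'],s['width'])
E
```

```text
scene bowl [([0.626, 0.111, 0.022], 0.58), ([0.343, 0.095, 0.023], 0.55)]
scene bowl_mouth [([0.618, -0.011, 0.02], 0.81), ([0.626, 0.149, 0.027], 0.77), ([0.352, 0.13, 0.025], 0.62), ([0.546, -0.03, 0.018], 0.45)]
scene bowl_closed_end [([0.629, 0.063, 0.025], 0.86), ([0.334, 0.052, 0.026], 0.82), ([0.544, -0.029, 0.022], 0.65)]
scene peg_stand []
scene peg_seat [([0.607, 0.256, 0.022], 0.61)]
scene collet [([0.444, 0.187, -0.002], 0.63)]
scene spacer [([0.601, 0.253, -0.0], 0.72), ([0.402, -0.21, -0.002], 0.54)]
scene bearing [([0.428, -0.014, -0.002], 0.45)]
top bowl [([0.344, 0.094, 0.024], 0.96), ([0.624, 0.113, 0.024], 0.95), ([0.581, -0.016, 0.021], 0.74)]
top bowl_mouth [([0.35, 0.129, 0.024], 0.78), ([0.628, 0.146, 0.022], 0.68)]
top bowl_closed_end [([0.544, -0.025, 0.022], 0.83), ([0.331, 0.05, 0.022], 0.61), ([0.626, 0.069, 0.021], 0.6)]
top peg_stand [([0.603, 0.256, 0.003], 0.71), ([0.545, -0.023, 0.021], 0.41)]
top peg_seat [([0.605, 0.253, 0.017], 0.79)]
top collet [([0.443, 0.18, -0.0], 0.69)]
top spacer [([0.402, -0.211, 0.001], 0.62)]
top bearing [([0.426, -0.015, 0.001], 0.53)]
0.95 [ 0.21025732 -0.64140359  0.22660023] [-3.14154473e+00  7.67674926e-06 -2.82479645e+00] 0.08786614202111925
```

View pics/top1.png

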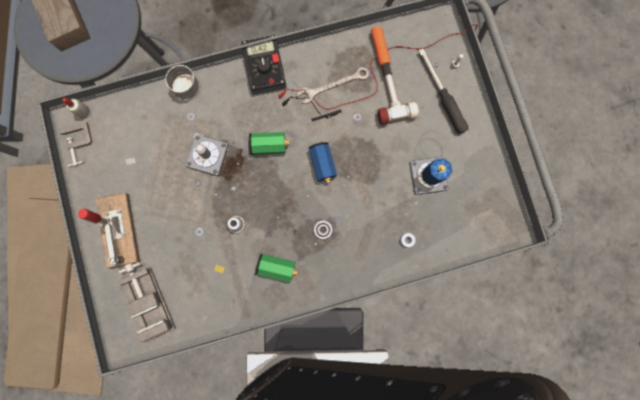

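View pics/scene1.png

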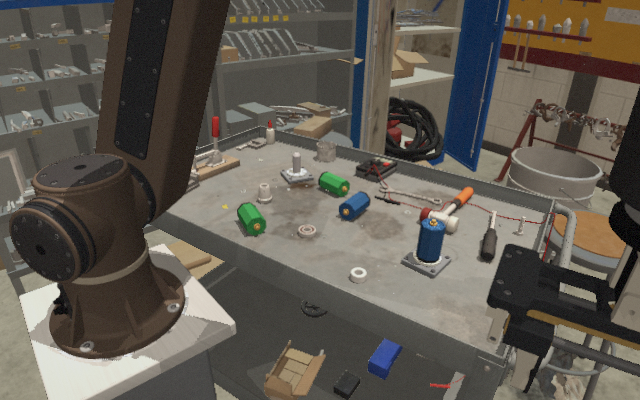

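Run:
```python
from h import *
f=cams.grab_frame('top');im=f['img'].astype(int)
m=((im[:,:,2]>im[:,:,0]+25)&(im[:,:,2]>im[:,:,1]+12)).astype(np.uint8)
for n,(a,b,c,d) in {'bowl':(125,200,295,350),'other':(145,200,405,465)}.items():
    k=np.zeros_like(m);k[a:b,c:d]=m[a:b,c:d]
    p=np.argwhere(k)[:,::-1].astype(np.float32)
    r=cv2.minAreaRect(p); print(n,len(p),r)
    bx=cv2.boxPoints(r)
    w=np.array([ray(f,q,.033)[:2] for q in bx]);print(np.round(w,3).tolist(),np.round(w.mean(0),4))
    for i in range(4):
        e=w[(i+1)%4]-w[i];print('  edge',np.round(np.linalg.norm(e),4),np.degrees(np.arctan2(e[1],e[0])).round(1))
R=np.array(f['R']);print('cam',-R.T@np.array(f['t']))
rep=[nets.pinpoint('top','peg_seat')[0]['centre']]
print(rep)
c1=cv2.resize(f['img'][125:190,180:240],None,fx=7,fy=7,interpolation=cv2.INTER_CUBIC)
c2=cv2.resize(f['img'][135:190,295:345],None,fx=7,fy=7,interpolation=cv2.INTER_CUBIC)
H=455;c=np.zeros((H,770,3),np.uint8);c[:,:420]=c1;c[:385,420:]=c2
cv2.imwrite('pics/crop.png',c[:,:,::-1])
# predicted seat ellipse/peg tip
for P in [(0.605,0.254,.018),(0.605,0.254,.078),(0.635,.254,.018),(0.575,.254,.018),(0.605,.284,.018),(.605,.224,.018)]:
    u=cv2.projectPoints(np.array([P]),cv2.Rodrigues(R)[0],np.array(f['t']),np.array(f['mtx']),np.array(f['D']))[0].ravel()
    print(P,u.round(1),((u-[180,125])*7).round())
```

```text
bowl 674 ((322.5477294921875, 161.053955078125), (34.3979606628418, 20.226516723632812), 75.0685806274414)
[[0.613, 0.016], [0.625, -0.028], [0.547, -0.047], [0.536, -0.003]] [ 0.5802 -0.0156]
  edge 0.0464 -75.1
  edge 0.0796 -166.2
  edge 0.046 104.6
  edge 0.0794 14.1
other 374 ((440.25006103515625, 169.25003051757812), (21.92030906677246, 22.62741470336914), 45.0)
[[0.559, -0.249], [0.596, -0.288], [0.56, -0.322], [0.523, -0.283]] [ 0.5593 -0.2855]
  edge 0.0538 -46.3
  edge 0.0502 -136.6
  edge 0.0537 133.4
  edge 0.0499 43.5
cam [0.37416085 0.02162009 1.0274356 ]
[[0.6035, 0.2539, 0.0155]]
(0.605, 0.254, 0.018) [205.3 152.7] [177. 194.]
(0.605, 0.254, 0.078) [199.1 146.6] [134. 151.]
(0.635, 0.254, 0.018) [205.6 140. ] [179. 105.]
(0.575, 0.254, 0.018) [205.1 165.5] [176. 284.]
(0.605, 0.284, 0.018) [192.3 152.9] [ 86. 195.]
(0.605, 0.224, 0.018) [218.3 152.6] [268. 193.]
```

View pics/crop.png

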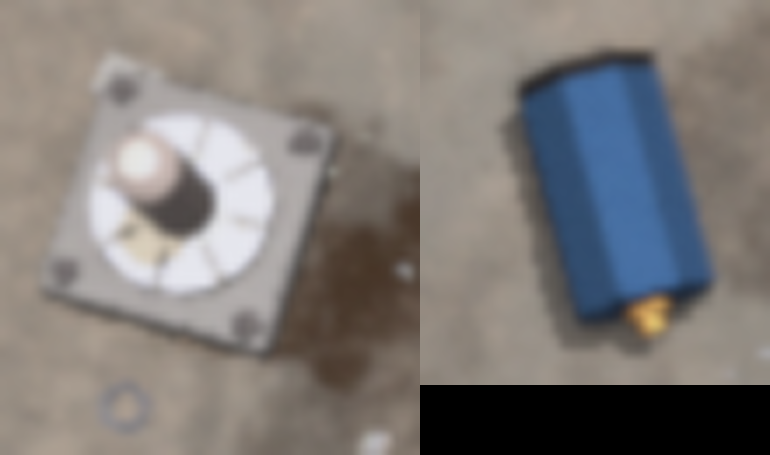

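The top view shows the bowl's mouth near px (318,141) and its plug near (326,181). That puts its centre at about (0.580, -0.016) with the axis at about 14°. The seat centre is near px (205,154), so the peg is at about (0.603, 0.254). The green bowls are decoys.

```bash
python3 -m creep '{"translation":[[10,20,0],[21,38,0],[21,38,0],[21,38,0],[21,38,0],[21,38,0],[21,38,0],[21,38,0]],"spin":[-0.036,-0.036,0,0,0,0,0,0],"gripper":[1,1,1,1,1,1,1,1]}' 3
python3 -m creep '{"translation":[[21,38,0],[21,38,0],[21,38,0],[21,38,0],[21,38,0],[21,38,0],[21,38,0],[21,38,0]],"spin":[0,0,0,0,0,0,0,0],"gripper":[1,1,1,1,1,1,1,1]}' 3
python3 -m creep '{"translation":[[12,23,0],[0,0,0]],"spin":[0,0],"gripper":[1,1]}' 3
```

```text
t: 1.85
eef_pos: [0.3678, -0.3539, 0.2269]
ee_rot: [-3.141, 0.001, -2.897]
force: [1.4, 0.5, -0.1]
width: 0.0878
gripper_force: 0.0
t: 2.65
eef_pos: [0.5359, -0.0496, 0.227]
ee_rot: [-3.142, 0.001, -2.897]
force: [1.5, -0.5, 0.3]
width: 0.0873
gripper_force: 0.0
t: 2.85
eef_pos: [0.5487, -0.0257, 0.2263]
ee_rot: [-3.142, 0.0, -2.894]
force: [-0.2, -0.1, 0.1]
width: 0.0878
gripper_force: 0.0
```

Run:
```python
from h import *
f=snap('wrist','w2')
for l in ['bowl','bowl_mouth','bowl_closed_end']:
    print(l,[(np.round(d['centre'],3).tolist(),round(d['confidence'],2)) for d in nets.pinpoint('wrist',l)])
im=f['img'].astype(int)
m=((im[:,:,2]>im[:,:,0]+25)&(im[:,:,2]>im[:,:,1]+12)).astype(np.uint8)
n,L,st,_=cv2.connectedComponentsWithStats(m);i=1+st[1:,4].argmax()
r=cv2.minAreaRect(np.argwhere(L==i)[:,::-1].astype(np.float32));b=cv2.boxPoints(r)
w=np.array([ray(f,q,.023)[:2] for q in b]);print(st[i],r,np.round(w,3).tolist(),w.mean(0))
```

```text
bowl [([0.344, 0.094, 0.023], 0.71), ([0.581, -0.022, 0.024], 0.63), ([0.626, 0.11, 0.02], 0.59)]
bowl_mouth [([0.622, -0.003, 0.025], 0.96), ([0.629, 0.152, 0.021], 0.95), ([0.354, 0.134, 0.02], 0.85)]
bowl_closed_end [([0.541, -0.029, 0.022], 0.81), ([0.333, 0.053, 0.026], 0.71), ([0.627, 0.075, 0.022], 0.61)]
[  63  109   88   48 3050] ((106.5, 132.5), (47.0, 87.0), 90.0) [[0.548, -0.354], [0.522, -0.248], [0.581, -0.244], [0.609, -0.355]] [ 0.5650375  -0.30036258]
```

View pics/w2.png

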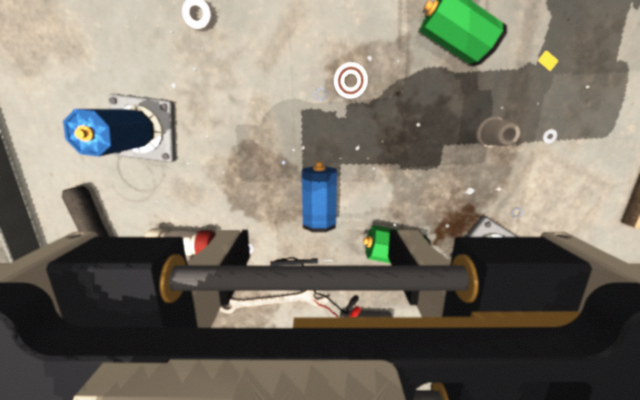

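```bash
python3 -m creep '{"translation":[[1,3,-30],[0,0,-35],[0,0,-35],[0,0,-35],[0,0,-35],[0,0,-30],[0,0,-15],[0,0,-6]],"spin":[-0.003,0,0,0,0,0,0,0],"gripper":[1,1,1,1,1,1,1,1]}' 3
python3 -m creep '{"translation":[[0,0,0],[0,0,0],[0,0,0],[0,0,0],[0,0,0],[0,0,0],[0,0,0],[0,0,0]],"spin":[0,0,0,0,0,0,0,0],"gripper":[0.5,0.4,0.3,0.3,0.3,0.3,0.3,0.3]}' 3
```

```text
t: 3.85
eef_pos: [0.5469, -0.0267, 0.0041]
ee_rot: [-3.141, -0.003, -2.901]
force: [0.6, -0.2, 0.4]
width: 0.0878
gripper_force: 0.0
t: 4.65
eef_pos: [0.5485, -0.0253, 0.0059]
ee_rot: [-3.142, 0.0, -2.9]
force: [-1.3, -0.7, 4.9]
width: 0.0459
gripper_force: 3.0
```

```bash
python3 -m creep '{"translation":[[0,0,4],[0,0,6],[0,0,6],[0,0,6],[0,0,6],[0,0,6],[0,0,6],[0,0,0]],"spin":[0,0,0,0,0,0,0,0],"gripper":[0.3,0.3,0.3,0.3,0.3,0.3,0.3,0.3]}' 3
python3 - <<'E'
from h import *
f=snap('scene','s3')
cv2.imwrite('pics/s3c.png',cv2.resize(f['img'][150:270,270:430],None,fx=4,fy=4,interpolation=cv2.INTER_CUBIC)[:,:,::-1])
for l in ['bowl_mouth','bowl_closed_end']:
  for c in ['scene','wrist']:
    print(l,c,[(np.round(d['centre'],3).tolist(),round(d['confidence'],2)) for d in nets.pinpoint(c,l)])
E
```

```text
t: 5.45
eef_pos: [0.5487, -0.0253, 0.0466]
ee_rot: [-3.142, 0.001, -2.9]
force: [-2.2, -0.7, 1.3]
width: 0.0458
gripper_force: 3.0
bowl_mouth scene [([0.35, 0.128, 0.024], 0.84), ([0.628, 0.146, 0.024], 0.68), ([0.605, -0.012, 0.018], 0.64), ([0.574, -0.015, 0.041], 0.44), ([0.401, -0.21, 0.002], 0.31)]
bowl_mouth wrist [([0.622, -0.003, 0.025], 0.96), ([0.629, 0.152, 0.021], 0.95), ([0.354, 0.134, 0.02], 0.85)]
bowl_closed_end scene [([0.334, 0.057, 0.02], 0.82), ([0.542, -0.027, 0.064], 0.77), ([0.627, 0.067, 0.021], 0.61)]
bowl_closed_end wrist [([0.541, -0.029, 0.022], 0.81), ([0.333, 0.053, 0.026], 0.71), ([0.627, 0.075, 0.022], 0.61)]
```

View pics/s3c.png

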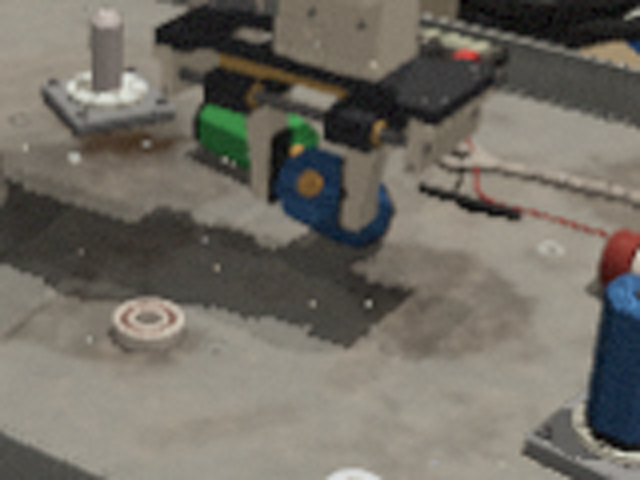

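The bowl's closed end is up at about crop px (310,183) and its mouth is sagging onto the cart, so it is pivoting between the pads at roughly 38°. I'll keep lifting.

```bash
python3 -m creep '{"translation":[[0,0,6],[0,0,6],[0,0,6],[0,0,6],[0,0,6],[0,0,6],[0,0,6],[0,0,0]],"spin":[0,0,0,0,0,0,0,0],"gripper":[0.3,0.3,0.3,0.3,0.3,0.3,0.3,0.3]}' 3
python3 - <<'E'
from h import *
f=snap('scene','s4')
cv2.imwrite('pics/s4c.png',cv2.resize(f['img'][150:270,270:430],None,fx=4,fy=4,interpolation=cv2.INTER_CUBIC)[:,:,::-1])
for l in ['bowl_mouth','bowl_closed_end']:
  for c in ['scene','wrist']:
    print(l,c,[(np.round(d['centre'],3).tolist(),round(d['confidence'],2)) for d in (cams.grab_frame(c) and nets.pinpoint(c,l))])
E
```

```text
t: 6.5
eef_pos: [0.5489, -0.0253, 0.0886]
ee_rot: [-3.142, 0.002, -2.9]
force: [0.1, 0.3, -1.6]
width: 0.0458
gripper_force: 3.0
bowl_mouth scene [([0.628, 0.147, 0.024], 0.81), ([0.352, 0.129, 0.022], 0.67), ([0.591, -0.018, 0.041], 0.56)]
bowl_mouth wrist [([0.354, 0.134, 0.024], 0.68), ([0.426, -0.019, -0.0], 0.41)]
bowl_closed_end scene [([0.333, 0.052, 0.022], 0.83), ([0.549, -0.028, 0.104], 0.76), ([0.627, 0.066, 0.022], 0.53), ([0.55, -0.272, 0.059], 0.41)]
bowl_closed_end wrist [([0.543, -0.027, 0.106], 0.96)]
```

View pics/s4c.png

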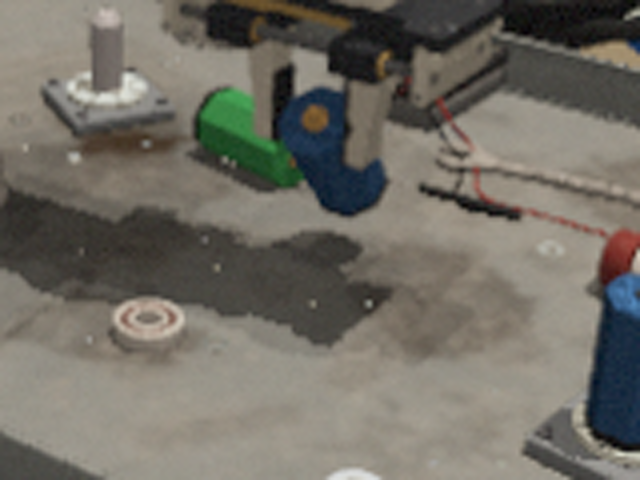

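```bash
python3 -m creep '{"translation":[[0,0,-8],[0,0,-8],[0,0,-8],[0,0,-6],[0,0,-3],[2,0.5,-1],[5,1.2,0],[5,1.2,0]],"spin":[0,0,0,0,0,0,0,0],"gripper":[0.3,0.3,0.3,0.3,0.3,0.3,0.3,0.3]}' 3
python3 -m creep '{"translation":[[5,1.2,0],[5,1.2,0],[5,1.2,0],[5,1.2,0],[5,1.2,0],[5,1.2,0],[0,0,0],[0,0,0]],"spin":[0,0,0,0,0,0,0,0],"gripper":[0.3,0.3,0.3,0.3,0.3,0.3,0.3,0.3]}' 3
python3 - <<'E'
from h import *
for l in ['bowl_mouth','bowl_closed_end']:
  for c in ['scene','wrist','top']:
    print(l,c,[(np.round(d['centre'],3).tolist(),round(d['confidence'],2)) for d in (cams.grab_frame(c) and nets.pinpoint(c,l))])
E
```

```text
t: 7.75
eef_pos: [0.5613, -0.0222, 0.0542]
ee_rot: [-3.142, 0.001, -2.9]
force: [-2.0, -0.2, 3.1]
width: 0.0461
gripper_force: 3.0
t: 8.55
eef_pos: [0.59, -0.0154, 0.0532]
ee_rot: [3.142, -0.001, -2.9]
force: [-0.5, 0.8, -2.4]
width: 0.0459
gripper_force: 3.0
bowl_mouth scene [([0.352, 0.129, 0.027], 0.94), ([0.603, -0.018, 0.003], 0.86), ([0.628, 0.148, 0.027], 0.75), ([0.442, 0.188, -0.004], 0.54), ([0.55, -0.271, -0.0], 0.15)]
bowl_mouth wrist [([0.626, 0.151, 0.019], 0.67)]
bowl_mouth top [([0.35, 0.13, 0.025], 0.73), ([0.604, -0.011, 0.001], 0.47)]
bowl_closed_end scene [([0.331, 0.053, 0.02], 0.94), ([0.591, -0.016, 0.081], 0.73), ([0.604, 0.252, -0.0], 0.67), ([0.628, 0.068, 0.022], 0.62)]
bowl_closed_end wrist [([0.587, -0.017, 0.081], 0.87)]
bowl_closed_end top [([0.626, 0.067, 0.02], 0.6), ([0.593, -0.016, 0.086], 0.53)]
```

```bash
python3 -m creep '{"translation":[[5,1.2,0],[5,1.2,0],[3,0.7,0],[0,0,-1],[0,0,-1],[0,0,0],[0,0,0],[0,0,0]],"spin":[0,0,0,0,0,0,0,0],"gripper":[0.3,0.3,0.3,0.3,0.3,0.3,0.3,0.3]}' 3
python3 -m creep '{"translation":[[0,0,0],[0,0,0],[0,0,0],[0,0,0],[0,0,0]],"spin":[0,0,0,0,0],"gripper":[0.56,0.58,0.6,0.6,0.6]}' 3
python3 - <<'E'
from h import *
f=snap('scene','s5')
cv2.imwrite('pics/s5c.png',cv2.resize(f['img'][150:270,270:430],None,fx=4,fy=4,interpolation=cv2.INTER_CUBIC)[:,:,::-1])
for l in ['bowl_mouth','bowl_closed_end']:
  for c in ['scene','wrist','top']:
    print(l,c,[(np.round(d['centre'],3).tolist(),round(d['confidence'],2)) for d in (cams.grab_frame(c) and nets.pinpoint(c,l))])
E
```

```text
t: 9.95
eef_pos: [0.6037, -0.0121, 0.052]
ee_rot: [-3.141, 0.001, -2.9]
force: [1.1, 0.7, 4.8]
width: 0.0462
gripper_force: 3.0
t: 10.45
eef_pos: [0.603, -0.0123, 0.0513]
ee_rot: [-3.142, -0.001, -2.9]
force: [-0.1, -0.1, -0.6]
width: 0.0525
gripper_force: 0.0
bowl_mouth scene [([0.352, 0.131, 0.026], 0.86), ([0.615, -0.01, -0.001], 0.85), ([0.625, 0.148, 0.025], 0.72)]
bowl_mouth wrist []
bowl_mouth top [([0.629, 0.15, 0.024], 0.81), ([0.351, 0.129, 0.024], 0.72), ([0.618, -0.009, 0.002], 0.36)]
bowl_closed_end scene [([0.62, -0.008, 0.074], 0.8), ([0.628, 0.068, 0.022], 0.77), ([0.446, 0.186, -0.003], 0.73), ([0.334, 0.054, 0.023], 0.6)]
bowl_closed_end wrist [([0.615, -0.009, 0.08], 0.81)]
bowl_closed_end top [([0.331, 0.054, 0.022], 0.92), ([0.631, 0.068, 0.022], 0.59), ([0.617, -0.005, 0.079], 0.56)]
```

View pics/s5c.png

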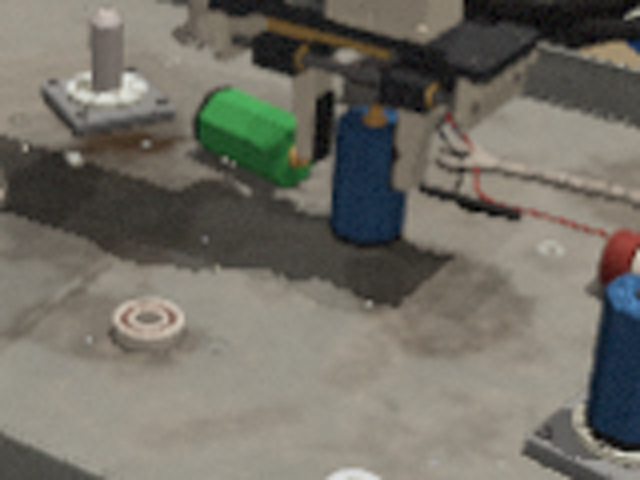

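The bowl is standing upright, mouth down, at about (0.616, -0.009). I'll centre the fingers on it and regrip firmly.

```bash
python3 -m creep '{"translation":[[5,1.2,0],[5,1.2,0],[3,0.6,-2],[0,0,-2],[0,0,0]],"spin":[0,0,0,0,0],"gripper":[0.6,0.6,0.6,0.6,0.5]}' 12
python3 -m creep '{"translation":[[0,0,0],[0,0,0],[0,0,0],[0,0,0],[0,0,5],[0,0,15],[0,0,25],[0,0,25]],"spin":[0,0,0,0,0,0,0,0],"gripper":[0.3,0.3,0.3,0.3,0.3,0.3,0.3,0.3]}' 12
python3 -m creep '{"translation":[[0,0,25],[0,0,15],[0,0,5],[0,0,0],[0,0,0]],"spin":[0,0,0,0,0],"gripper":[0.3,0.3,0.3,0.3,0.3]}' 12
python3 - <<'E'
from h import *
for l in ['bowl_mouth','bowl_closed_end']:
  for c in ['scene','wrist','top']:
    print(l,c,[(np.round(d['centre'],3).tolist(),round(d['confidence'],2)) for d in (cams.grab_frame(c) and nets.pinpoint(c,l))])
E
```

```text
t: 11.6
eef_pos: [0.6159, -0.0092, 0.0469]
ee_rot: [3.141, -0.001, -2.9]
force: [-0.2, -0.4, -0.7]
width: 0.0486
gripper_force: 0.0
t: 12.4
eef_pos: [0.6159, -0.0093, 0.1184]
ee_rot: [-3.141, -0.001, -2.9]
force: [-0.0, -0.1, -1.8]
width: 0.046
gripper_force: 12.0
t: 12.9
eef_pos: [0.6156, -0.0092, 0.1616]
ee_rot: [3.141, -0.001, -2.9]
force: [-0.5, -0.3, -2.7]
width: 0.0457
gripper_force: 12.0
bowl_mouth scene [([0.351, 0.13, 0.025], 0.94), ([0.614, -0.015, 0.11], 0.8), ([0.628, 0.148, 0.023], 0.69)]
bowl_mouth wrist [([0.629, 0.15, 0.021], 0.81), ([0.426, -0.016, 0.003], 0.49)]
bowl_mouth top [([0.627, 0.148, 0.022], 0.64), ([0.352, 0.132, 0.021], 0.64), ([0.62, -0.012, 0.115], 0.49)]
bowl_closed_end scene [([0.62, -0.009, 0.193], 0.95), ([0.331, 0.053, 0.024], 0.91), ([0.627, 0.067, 0.022], 0.69)]
bowl_closed_end wrist [([0.616, -0.011, 0.193], 0.84), ([0.627, 0.072, 0.022], 0.6)]
bowl_closed_end top [([0.621, -0.007, 0.196], 0.79), ([0.332, 0.051, 0.023], 0.71), ([0.626, 0.068, 0.02], 0.6)]
```

```bash
python3 -m creep '{"translation":[[-1,14,0],[-1,20,0],[-2,28,0],[-2,34,0],[-2,36,0],[-2,36,0],[-2,34,0],[-1,28,0]],"spin":[0,0,0,0,0,0,0,0],"gripper":[0.3,0.3,0.3,0.3,0.3,0.3,0.3,0.3]}' 12
python3 -m creep '{"translation":[[-1,20,0],[-1,10,0],[0,4,0],[0,0,0],[0,0,0]],"spin":[0,0,0,0,0],"gripper":[0.3,0.3,0.3,0.3,0.3]}' 12
python3 - <<'E'
from h import *
for l in ['bowl_mouth','bowl_closed_end','peg_seat','peg_stand']:
  for c in ['scene','wrist','top']:
    print(l,c,[(np.round(d['centre'],3).tolist(),round(d['confidence'],2)) for d in (cams.grab_frame(c) and nets.pinpoint(c,l))])
f=snap('scene','s6')
cv2.imwrite('pics/s6c.png',cv2.resize(f['img'][90:210,220:380],None,fx=4,fy=4,interpolation=cv2.INTER_CUBIC)[:,:,::-1])
E
```

```text
t: 14.3
eef_pos: [0.6027, 0.2234, 0.1627]
ee_rot: [3.141, 0.0, -2.899]
force: [1.2, -0.2, -1.7]
width: 0.0459
gripper_force: 12.0
t: 14.8
eef_pos: [0.6013, 0.2539, 0.1626]
ee_rot: [-3.141, -0.0, -2.901]
force: [0.4, -0.1, -1.6]
width: 0.0457
gripper_force: 12.0
bowl_mouth scene [([0.601, 0.251, 0.114], 0.81), ([0.627, 0.148, 0.023], 0.8), ([0.352, 0.134, 0.024], 0.66)]
bowl_mouth wrist [([0.626, 0.152, 0.02], 0.75)]
bowl_mouth top [([0.349, 0.134, 0.022], 0.93), ([0.628, 0.148, 0.022], 0.59), ([0.605, 0.251, 0.113], 0.58), ([0.44, 0.18, -0.0], 0.18)]
bowl_closed_end scene [([0.602, 0.255, 0.192], 0.84), ([0.331, 0.052, 0.023], 0.81), ([0.629, 0.067, 0.023], 0.57)]
bowl_closed_end wrist [([0.627, 0.073, 0.021], 0.67), ([0.599, 0.257, 0.193], 0.57)]
bowl_closed_end top [([0.628, 0.069, 0.024], 0.8), ([0.331, 0.052, 0.023], 0.66), ([0.606, 0.256, 0.194], 0.53)]
peg_seat scene [([0.605, 0.25, 0.02], 0.58)]
peg_seat wrist [([0.603, 0.254, 0.013], 0.91), ([0.601, 0.248, 0.155], 0.55)]
peg_seat top [([0.606, 0.252, 0.013], 0.88)]
peg_stand scene [([0.603, 0.251, 0.001], 0.8)]
peg_stand wrist [([0.604, 0.252, 0.002], 0.93)]
peg_stand top [([0.607, 0.257, -0.0], 0.76)]
```

View pics/s6c.png

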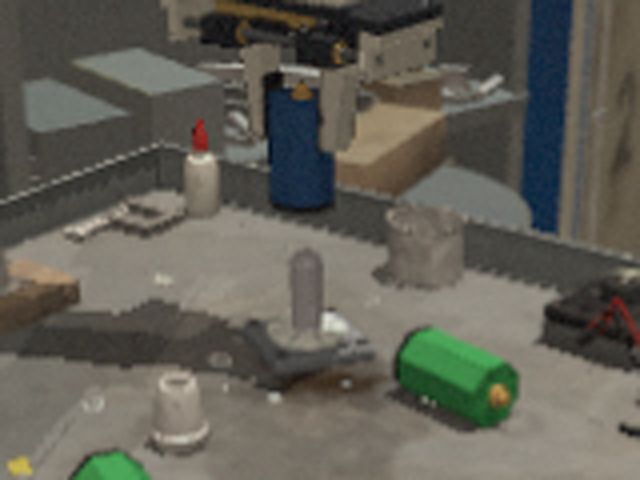

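The bowl hangs plumb above the peg, with its rim at about crop px (302,200) and the peg tip at (307,255). They agree in plan to within about 2 mm, so I'll lower it.

```bash
python3 -m creep '{"translation":[[1.5,-0.5,-8],[0,0,-10],[0,0,-10],[0,0,-10],[0,0,-8],[0,0,-4],[0,0,0]],"spin":[0,0,0,0,0,0,0],"gripper":[0.3,0.3,0.3,0.3,0.3,0.3,0.3]}' 12
python3 -m creep '{"translation":[[0,0,-6],[0,0,-8],[0,0,-8],[0,0,-8],[0,0,-6],[0,0,-4],[0,0,-2],[0,0,0]],"spin":[0,0,0,0,0,0,0,0],"gripper":[0.3,0.3,0.3,0.3,0.3,0.3,0.3,0.3]}' 12
```

```text
t: 16.75
eef_pos: [0.6024, 0.2541, 0.1116]
ee_rot: [-3.141, -0.001, -2.9]
force: [0.5, 0.1, -1.7]
width: 0.0458
gripper_force: 12.0
t: 17.55
eef_pos: [0.6027, 0.2542, 0.0703]
ee_rot: [-3.141, -0.0, -2.9]
force: [0.2, -0.4, -1.8]
width: 0.0456
gripper_force: 12.0
```

```bash
python3 -m creep '{"translation":[[0,0,-1],[0,0,-1],[0,0,-1],[0,0,-1],[0,0,-1],[0,0,-1],[0,0,0],[0,0,0]],"spin":[0,0,0,0,0,0,0,0],"gripper":[0.3,0.3,0.3,0.3,0.3,0.3,0.3,0.3]}' 5
```

```text
t: 18.35
eef_pos: [0.6029, 0.2545, 0.065]
ee_rot: [3.141, 0.001, -2.9]
force: [-1.4, -0.5, 2.7]
width: 0.046
gripper_force: 5.0
```

Contact: the weight is now on the seat. Next I'll release slowly, then back off upward.

```bash
python3 -m creep '{"translation":[[0,0,0],[0,0,0],[0,0,0],[0,0,0],[0,0,0],[0,0,0],[0,0,0],[0,0,0]],"spin":[0,0,0,0,0,0,0,0],"gripper":[0.54,0.56,0.6,0.65,0.7,0.8,0.8,0.8]}' 5
python3 -m creep '{"translation":[[0,0,10],[0,0,20],[0,0,30],[0,0,30],[0,0,30],[0,0,20],[0,0,0],[0,0,0]],"spin":[0,0,0,0,0,0,0,0],"gripper":[0.8,0.8,0.8,0.8,0.8,0.8,0.8,0.8]}' 5
python3 - <<'E'
from h import *
for l in ['bowl_mouth','bowl_closed_end','peg_seat','other_bowl','collet','spacer','bearing']:
  for c in ['scene','wrist','top']:
    print(l,c,[(np.round(d['centre'],3).tolist(),round(d['confidence'],2)) for d in (cams.grab_frame(c) and nets.pinpoint(c,l))])
f=snap('scene','s7')
cv2.imwrite('pics/s7c.png',cv2.resize(f['img'][90:210,220:380],None,fx=4,fy=4,interpolation=cv2.INTER_CUBIC)[:,:,::-1])
E
```

```text
t: 19.15
eef_pos: [0.6028, 0.2543, 0.0646]
ee_rot: [-3.142, 0.0, -2.9]
force: [-0.4, -0.1, -0.0]
width: 0.0697
gripper_force: 0.0
t: 19.95
eef_pos: [0.6028, 0.2544, 0.2056]
ee_rot: [3.141, 0.001, -2.9]
force: [-0.4, -0.0, -0.2]
width: 0.0702
gripper_force: 0.0
bowl_mouth scene [([0.604, 0.252, 0.013], 0.91), ([0.626, 0.15, 0.026], 0.73), ([0.35, 0.128, 0.023], 0.6), ([0.444, 0.184, -0.002], 0.26)]
bowl_mouth wrist [([0.623, 0.151, 0.021], 0.75), ([0.604, 0.257, 0.024], 0.74), ([0.6, 0.254, 0.098], 0.52)]
bowl_mouth top [([0.352, 0.13, 0.022], 0.95), ([0.629, 0.149, 0.025], 0.83), ([0.606, 0.255, 0.017], 0.74)]
bowl_closed_end scene [([0.335, 0.054, 0.025], 0.94), ([0.606, 0.257, 0.095], 0.78), ([0.627, 0.07, 0.023], 0.62)]
bowl_closed_end wrist [([0.6, 0.255, 0.096], 0.82), ([0.628, 0.073, 0.021], 0.64)]
bowl_closed_end top [([0.627, 0.068, 0.023], 0.92), ([0.334, 0.05, 0.022], 0.9), ([0.61, 0.256, 0.098], 0.67)]
peg_seat scene [([0.607, 0.255, 0.02], 0.73)]
peg_seat wrist []
peg_seat top [([0.607, 0.253, 0.014], 0.68)]
other_bowl scene [([0.55, -0.273, 0.057], 0.57)]
other_bowl wrist [([0.443, 0.178, 0.007], 0.69)]
other_bowl top [([0.55, -0.269, 0.059], 0.68)]
collet scene [([0.444, 0.186, -0.002], 0.63)]
collet wrist [([0.444, 0.177, 0.004], 0.97)]
collet top [([0.441, 0.181, 0.0], 0.46)]
spacer scene [([0.4, -0.213, -0.002], 0.79), ([0.606, 0.251, 0.0], 0.18)]
spacer wrist []
spacer top [([0.608, 0.258, 0.096], 0.64), ([0.403, -0.212, -0.0], 0.41)]
bearing scene [([0.429, -0.014, -0.002], 0.59)]
bearing wrist []
bearing top [([0.427, -0.016, 0.002], 0.59)]
```

View pics/s7c.png

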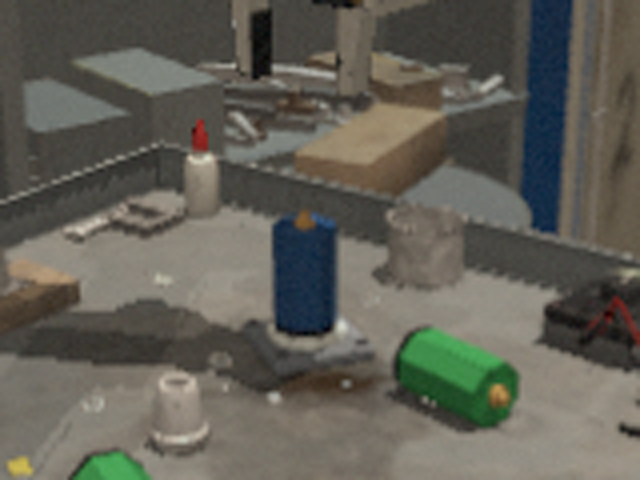

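The bowl stands upright on the white seat, with its rim at about crop px (305,332), and the gripper is clear of it.

```bash
python3 -c "
from station import arm; print(arm.job_done())"
```

```text
the job is handed in; nothing more can be done
None
```

The washed blue bowl is mouth down over the peg with its rim on the white seat, set down and let go; by the cameras it is within a few mm of the peg axis and nothing else moved, and I handed the job in at about 21 s of the 43 s allowed (the hand-in returned no verdict).

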